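Empty the grinding jar and close it again

TASK

Unscrew the red cap of the white grinding jar in the tipping stand anticlockwise to its stop (it stays on the jar and opens a pouring port), then swing the jar over by its black-handled lever so that both metal balls drop into the steel bowl. Bring the jar back upright with the lever, screw the red cap fully closed again and let go.

Things in the scene. Friction and masses are not known exactly. Their poses are not given: they have to be found in the camera images.
- tip_stand: Fixed grey base plate with two aluminium posts (142 mm high, outer faces 51 mm either side of the middle) that carry a white jar, 65 mm across, on a level tipping axis 125 mm above the worktop. Origin: on the worktop below the jar's middle. x points away from the robot (give or take 20 degrees), from bowl to jar; y along the tipping axis to the lever's side; z up. The jar pours to -x.
- jar (a joint): Tipping angle of the jar, rad: 0 upright, 2.2 fully over the bowl (stops at both). Stiff hinge: it stays wherever it is left; moving it takes about 6 N at the lever's handle. Past about 1.9 the balls roll out if the cap is open.
- lever_grip (a point): In the lever's black round handle bar (14 mm thick, 56 long, along the stand's y), 90 mm from the jar's middle along +y and 70 mm off the tipping axis. Jar upright: 61 mm behind (+x) and 35 mm above that axis, so 160 mm high. Tipping carries it in a circle up, over and down to 65 mm in front (-x), 24 mm above the axis. Downward fingers can pinch it across the stand's x; it turns between them.
- screw_cap (a joint): Turn of the red cap on the jar, rad: 0 screwed fully closed, 1.45 fully open (stops at both); grows anticlockwise seen from above. Easy to turn (about 0.06 N m), stays where left; it rises 4 mm over the whole turn and does not come off. From about 1.25 upwards its open half frees the pouring port.
- cap_grip (a point): Middle of the red ribbed round cap, on its axis, 6 mm below its upper edge; the cap is 62 mm across, 28 mm high, its upper edge 187 mm above the worktop when closed on the upright jar. It can be taken from above across any diameter. The jar below it is narrower for 14 mm, then 63 mm across. x and y turn with the cap.
- ball_1_center (a point): Centre of a shiny metal ball, 12 mm diameter, 14 g, at first on the floor of the jar.
- ball_2_center (a point): Centre of the other ball, alike, at first in the jar.
- catch_bowl_in (a point): Middle of the inner floor of the open round steel bowl, 112 mm across the rim and 36 mm high, fixed on the base plate below the jar's pouring side, its centre 84 mm from the jar's axis along the stand's -x.

How it is judged:
On the way, in this order (a step that is already met when the one before it is completed fails the run):
1. the cap is unscrewed while the jar stands upright (value of joint screw_cap above 1.1 rad and value of joint jar below 0.3 rad), for 0.1 s.
2. the jar is tipped over and both balls are in the bowl (value of joint jar above 1.5 rad and horizontal distance between each of ball_1_center, ball_2_center and catch_bowl_in below 0.055 m and z of each of ball_1_center, ball_2_center in the frame of catch_bowl_in below 0.04 m), for 0.1 s.
At the end, for the whole second after the job is handed in: Both balls lie in the steel bowl, the jar stands upright again (within 0.17 rad, 10 degrees, of its stop) and the cap is screwed closed (within 0.17 rad, 10 degrees, of its stop) (value of joint each of jar, screw_cap below 0.17 rad and horizontal distance between each of ball_1_center, ball_2_center and catch_bowl_in below 0.055 m and z of each of ball_1_center, ball_2_center in the frame of catch_bowl_in below 0.04 m); the robot touches nothing.
It also fails if it takes over 64 s, if anything falls off the work surface, if the arm or the gripper's body presses on something with over 40 N, if the wrist force passes 120 N, or if a joint passes its speed limit or range.

ROBOT

A 6-joint arm with a two-finger parallel gripper is mounted at the origin on a cart in front of the work surface, level with it; the furniture and walls round the work are solid. World frame = base frame: x ahead of the robot, y to its left, z up, the work surface at z = 0. Lengths are in m, angles in rad, forces in N, time in s.
With the tool pointing down it reaches from about 0.35 to 0.85 m from the base axis. Payload 8.1 kg.
Tool frame: the origin (TCP) lies at the centre of the arm's flange, where the gripper is bolted on; the fingertips stand 186 mm ahead of it and the grasp point (between the pads) lies 167 mm ahead of it (robot.grasp_offset is the distance from the TCP to the grasp point, in m); z points along the fingers, y is the line along which they close (so a half turn about z gives the same grasp; the last joint's range is limited). The gripper opens to 93 mm and grips with 3 to 60 N. Pads are 15 mm wide; open, the fingers measure 128 mm over their backs; the gripper's body (75 mm by 188 mm) begins 65 mm behind the grasp point.
Start: joints at [-1.214, 0.13, 1.488, -0, 1.523, -0.085], TCP at [0.257, -0.542, 0.405] pointing down, gripper open.
Joint ranges: [-2.96, 2.96], [-0.89, 2.26], [0.02, 2.5], [-1.34, 4.48], [0, 2.73], [-2.66, 2.66]. Speed limits (rad/s): [2.39, 2.39, 2.79, 3.14, 3.14, 3.14].

INTERFACE

Orientations are given as a rotation vector (axis times angle).
In Python, from plant import robot gives the robot as it stands.
- The arm moves only by the tool drive_tool, never from a script. Its argument "moves" is one flat list of numbers, 7 for each row, row after row: the finger opening in mm, from 0 to 93, then the shift along the tool's x, y, z in mm, then the turn, a rotation vector about the tool's x, y, z in degrees. A call has 1 to 8 rows; each row shifts and turns the commanded pose from where the row before left it, along the tool's axes as they then stand; what a row does not reach is not made up. A row lasts 1/10 s, in which the tool goes at most 50 mm and 8.59 degrees, less where a joint would pass 70% of its speed; a pose out of reach is approached as far as the arm can. A call is refused whole if a number of a shift passes 50 or a number of a turn 8.59, either way. A call with a gripper value outside its range is refused whole. The fingers move at their own pace and stop on an object; "grip_force" is the grip in N (left out, the last holds). Time passes only in rows, so rows that do not move let the fingers close. It gives the time, the measured TCP pose, the force, the opening and the grip force at its end, in the units of the state.
- robot.read_state(): the state, without advancing time (a new reading comes with each control period).
- robot.read_camera(name): name is "side" or "top" or "wrist"; returns a dict with "color" (480x640x3 uint8, red, green, blue), "depth" (480x640 float32, m along the optical axis (not along the pixel's ray), 0 where there is no reading), "mtx" (3x3 intrinsics, pixels), "R" (3x3) and "t" (3): a world point X has camera coordinates R X + t. Camera axes: x right, y down, z forward; pixel columns grow to the right and rows downward; lengths in m; the calibration is good to about 2 mm. A picture is of the moment at which its call begins.
- robot.close_job(): hands the job in; it is judged then, once.
The state is a dict: "t": time; "q": joint angles; "dq": joint speeds; "joint_torque": joint torques, N m; "tool_pos": TCP position; "orientation": TCP orientation; "force": force on the tool from outside, world axes, zero at the start; "wrist_torque": the same for the moment, N m; "opening": finger opening in m; "gripper_force": force on a finger pad.
Only numpy, scipy, OpenCV 4.12 (cv2) and the standard library are available. Lean on these libraries where they do the work, as an engineer would, in place of code of your own. Each camera call takes 0.05 s, during which the arm holds its last target. There are 200 camera calls.

## Working session

There is one attempt and no reset: what is moved stays moved. The work goes in short steps, Python scripts to look and compute and a tool call to move; the robot and the scene stay as the last step left them, time stands still between calls to the robot, and variables do not carry over. Pictures are saved under pics/ and viewed, at most 10 in all, crops included, and the job is handed in when it is done.

Besides the shell and the picture viewer there is one more tool, called after ">>>" in YAML: its name, and indented under it one key for each argument. drive_tool: Moves the arm, as the interface text tells. Its arguments: {"type":"object","properties":{"moves":{"type":"array","items":{"type":"number"}},"grip_force":{"type":"number"}},"required":["moves"]}

```bash
mkdir -p pics; ls; python3 - <<'E'
from plant import robot
import cv2,numpy as np
s=robot.read_state();print(s)
for n in("side","top"):
    c=robot.read_camera(n);np.savez("cam_"+n,**c)
    cv2.imwrite(f"pics/{n}1.png",c["color"][...,::-1]);print(n,c["mtx"].round(1).tolist(),c["R"].round(3).tolist(),c["t"].round(3))
E
```

```text
pics
{'t': 0.0, 'q': array([-1.21442680e+00,  1.31175894e-01,  1.48928381e+00,  1.04707826e-06,
        1.52295174e+00, -8.53929166e-02]), 'dq': array([-0.00037502, -0.00075129,  0.00030489,  0.00026305,  0.00118485,
        0.00036512]), 'joint_torque': array([ 1.93701373e-03, -5.59844398e+01, -4.91756129e+01,  7.69897364e-02,
        3.52694315e-02, -1.83400939e-04]), 'tool_pos': array([ 0.25646696, -0.54218066,  0.40367583]), 'orientation': array([-3.06350843e+00, -6.87895090e-01,  3.84051925e-04]), 'force': array([-0.48992806,  1.04392925, -0.53042642]), 'wrist_torque': array([-0.02192483,  0.01641132,  0.03690348]), 'gripper_force': 0.0, 'opening': 0.09305196013237535}
side [[499.8, 0.0, 312.6], [0.0, 499.8, 243.8], [0.0, 0.0, 1.0]] [[-0.978, -0.206, 0.022], [-0.146, 0.609, -0.78], [0.147, -0.766, -0.625]] [0.488 0.104 0.958]
top [[551.8, 0.0, 327.4], [0.0, 551.8, 244.6], [0.0, 0.0, 1.0]] [[0.031, -1.0, 0.001], [-0.977, -0.03, -0.211], [0.211, 0.006, -0.978]] [0.08  0.528 0.893]
```

View pics/top1.png

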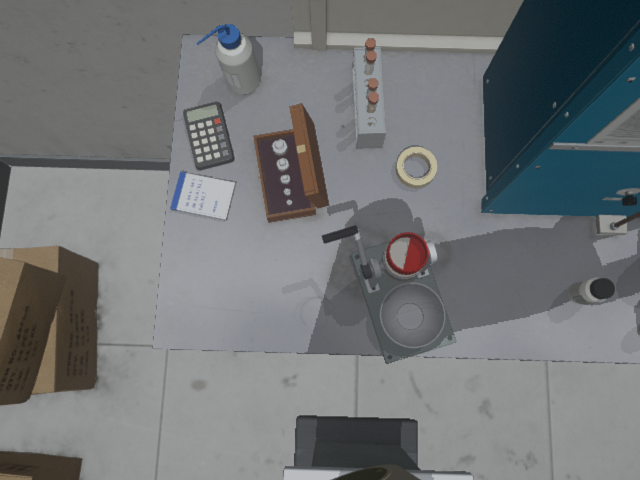

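View pics/side1.png

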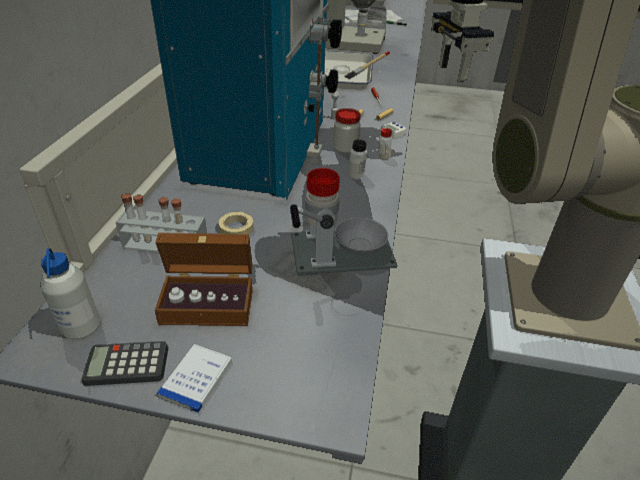

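The top view has the cap at about (408,255), the bowl at (412,315), and the lever handle running (324,239) to (357,231). In the side view the cap is at (323,183). Next I'll turn these into world positions.

```bash
cat >h.py <<'E'
import numpy as np,cv2
from scipy.spatial.transform import Rotation as Ro
def atz(c,u,v,z):
    R,t=c["R"],c["t"];d=R.T@np.linalg.inv(c["mtx"])@[u,v,1];o=-R.T@t
    return o+d*(z-o[2])/d[2]
def cloud(c):
    v,u=np.mgrid[:480,:640];d=c["depth"];K=c["mtx"]
    P=np.stack([(u-K[0,2])*d/K[0,0],(v-K[1,2])*d/K[1,1],d],-1)
    return (P-c["t"])@c["R"]
E
python3 - <<'E'
from h import *
c=np.load("cam_top.npz");P=cloud(c);rgb=c["color"].astype(int)
print("cap",atz(c,408,255,.187),"bowl",atz(c,412,315,.042),"h",atz(c,341,235,.167),atz(c,324,239,.167),atz(c,357,231,.167))
for n in("top","side"):
    c=np.load(f"cam_{n}.npz");P=cloud(c);rgb=c["color"].astype(int)
    near=(np.hypot(P[...,0]-.5,P[...,1]+.12)<.3)&(c["depth"]>0)
    m=(rgb[...,0]>110)&(rgb[...,1]<60)&near&(P[...,2]>.15)&(P[...,2]<.2)
    print(n,m.sum(),P[m].min(0),P[m].max(0))
    t=near&(P[...,2]>.182)&(P[...,2]<.193)&(np.hypot(*(P[...,:2]-P[m].mean(0)[:2]).transpose(2,0,1))<.06)
    print(t.sum(),(P[t].min(0)+P[t].max(0))/2,np.ptp(P[t],axis=0), cv2.minEnclosingCircle(P[t][:,:2].astype(np.float32)))
    k=(rgb.max(-1)<60)&near&(P[...,2]>.14)&(P[...,2]<.175)
    print("handle",k.sum(),P[k].mean(0) if k.any() else 0,P[k].min(0),P[k].max(0))
    if k.any():
        e=cv2.minAreaRect(P[k][:,:2].astype(np.float32));print(e)
E
```

```text
cap [ 0.48508831 -0.0236937   0.187     ] bowl [ 0.41037427 -0.05128901  0.042     ] h [0.51694577 0.07532459 0.167     ] [0.50990718 0.10097089 0.167     ] [0.5239594  0.05111957 0.167     ]
top 460 [ 0.46068227 -0.05369891  0.16698221] [0.51871263 0.00597564 0.19258469]
284 [ 0.49019409 -0.0234162   0.18730289] [0.06110916 0.06056543 0.0105636 ] ((0.4905129373073578, -0.02347726561129093), 0.031036430969834328)
handle 1017 [ 0.6496537  -0.14273626  0.16109949] [ 0.50609293 -0.37649037  0.14001332] [0.79107729 0.10266396 0.17496998]
((0.6604456305503845, -0.12089034914970398), (0.23799754679203033, 0.4873802661895752), 8.763032913208008)
side 39 [ 0.46071428 -0.04396717  0.16889142] [0.51738973 0.00186854 0.18839371]
207 [ 0.48812598 -0.02367805  0.18571017] [0.05994105 0.06232248 0.00717544] ((0.48852258920669556, -0.02401721477508545), 0.0315813310444355)
handle 1189 [ 0.67383538 -0.16413036  0.15894031] [ 0.50424908 -0.4090655   0.14012278] [0.79199032 0.10415879 0.17497027]
((0.6609558463096619, -0.1368010938167572), (0.24654820561408997, 0.5178049206733704), 7.698691368103027)
```

```bash
python3 - <<'E'
from h import *
for n in("top","side"):
    c=np.load(f"cam_{n}.npz");P=cloud(c)
    for y0 in np.arange(-.6,.2,.05):
        m=(c["depth"]>0)&(P[...,2]>.2)&(P[...,1]>y0)&(P[...,1]<y0+.05)&(P[...,0]>.38)&(P[...,0]<.9)
        if m.sum()>3: print(n,y0.round(2),m.sum(),"min x",np.percentile(P[m][:,0],2).round(3),"zmax",P[m][:,2].max().round(2))
# start -> above cap in tool axes
from plant import robot
s=robot.read_state();R=Ro.from_rotvec(s["orientation"]).as_matrix();print(R.round(3))
print((R.T@(np.array([.489,-.0237,.42])-s["tool_pos"])*1000).round(1))
E
```

```text
top -0.4 39 min x 0.601 zmax 0.23
top -0.35 670 min x 0.601 zmax 0.32
top -0.3 1693 min x 0.597 zmax 0.41
top -0.25 3489 min x 0.598 zmax 0.5
top -0.2 16634 min x 0.601 zmax 0.54
side -0.6 142 min x 0.552 zmax 0.36
side -0.55 85 min x 0.568 zmax 0.38
side -0.5 313 min x 0.536 zmax 0.39
side -0.45 1126 min x 0.53 zmax 0.4
side -0.4 716 min x 0.532 zmax 0.41
side -0.35 492 min x 0.596 zmax 0.42
side -0.3 599 min x 0.596 zmax 0.43
side -0.25 753 min x 0.596 zmax 0.44
side -0.2 15066 min x 0.601 zmax 0.45
[[ 0.904  0.428 -0.001]
 [ 0.428 -0.904  0.002]
 [ 0.    -0.002 -1.   ]]
[ 431.9 -369.3  -15.5]
```

>>> drive_tool:
  moves: [93, 33, -28, -2, 0, 0, 0, 93, 33, -28, -2, 0, 0, 0, 93, 33, -28, -2, 0, 0, 0, 93, 33, -28, -2, 0, 0, 0, 93, 33, -28, -2, 0, 0, 0, 93, 33, -28, -2, 0, 0, 0, 93, 33, -28, -2, 0, 0, 0, 93, 33, -28, -2, 0, 0, 0]
  grip_force: 20

```text
t: 0.9
tool_pos: [0.3997, -0.2253, 0.4205]
orientation: [-3.065, -0.688, 0.0]
force: [1.0, 0.0, -0.4]
opening: 0.0931
gripper_force: 0.0
```

>>> drive_tool:
  moves: [93, 33, -29, 0, 0, 0, 0, 93, 33, -29, 0, 0, 0, 0, 93, 33, -29, 0, 0, 0, 0, 93, 33, -29, 0, 0, 0, 0, 93, 33, -29, 0, 0, 0, 0, 93, 0, 0, 0, 0, 0, 0, 93, 0, 0, 0, 0, 0, 0]

```text
t: 1.6
tool_pos: [0.4866, -0.0244, 0.4202]
orientation: [-3.064, -0.693, 0.002]
force: [-0.2, -0.2, -0.1]
opening: 0.0934
gripper_force: 0.0
```

```bash
python3 - <<'E'
from h import *
from plant import robot
c=robot.read_camera("wrist");np.savez("cam_w",**c);cv2.imwrite("pics/w1.png",c["color"][...,::-1])
s=robot.read_state();print(s["t"],s["q"],s["tool_pos"],s["force"],Ro.from_rotvec(s["orientation"]).as_matrix().round(3).tolist())
P=cloud(c);rgb=c["color"].astype(int);d=c["depth"]>0
m=d&(abs(P[...,2]-.187)<.006)&(np.hypot(P[...,0]-.489,P[...,1]+.024)<.05)
print(m.sum(),cv2.minEnclosingCircle(P[m][:,:2].astype(np.float32)),np.median(P[m][:,2]))
m=d&(rgb.max(-1)<70)&(P[...,2]>.15)&(P[...,2]<.18)&(P[...,1]>.03)&(np.hypot(P[...,0]-.489,P[...,1]+.024)<.15)
if m.sum()>9: print(m.sum(),cv2.minAreaRect(P[m][:,:2].astype(np.float32)),P[m][:,2].max())
print(-c["R"].T@c["t"],c["R"].round(2).tolist())
E
```

```text
1.65 [-1.57204116e-01 -1.84987771e-01  1.76961536e+00 -5.07398283e-04
  1.55795864e+00  9.70786343e-01] [ 0.48644189 -0.02536596  0.42029763] [-0.10816491 -0.36334964  0.36062312] [[0.904, 0.428, -0.001], [0.428, -0.904, -0.0], [-0.001, -0.0, -1.0]]
2012 ((0.48930537700653076, -0.023784790188074112), 0.03109820932149887) 0.18623174015900357
2223 ((0.5187931656837463, 0.07652777433395386), (0.013317112810909748, 0.05506196618080139), 18.91628646850586) 0.16870861703600534
[0.55279038 0.00627547 0.3998924 ] [[0.43, -0.9, -0.0], [-0.87, -0.42, 0.26], [-0.24, -0.11, -0.96]]
```

View pics/w1.png

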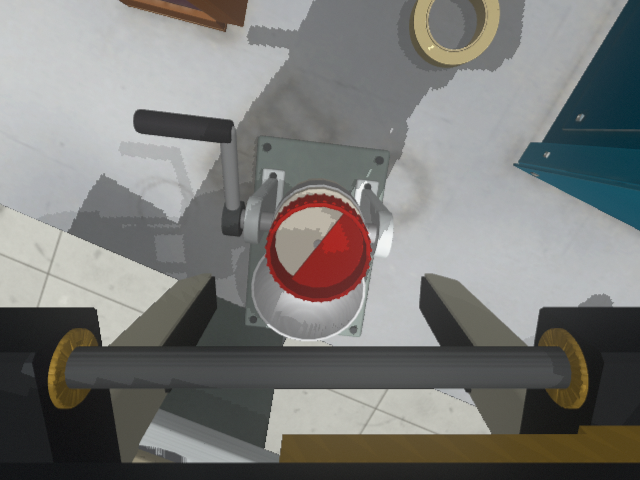

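The wrist view has the cap at (319,247), with its light half on the upper left, and the handle at (183,126). The handle fit gives a stand yaw of about 18.9° and the cap at (0.489,-0.024), which agrees with the sizes given. I'll descend and grip the cap.

>>> drive_tool:
  moves: [93, 3, 0, 20, 0, 0, 0, 93, 0, 0, 20, 0, 0, 0, 93, 0, 0, 20, 0, 0, 0, 93, 0, 0, 13, 0, 0, 0, 93, 0, 0, 0, 0, 0, 0, 50, 0, 0, 0, 0, 0, 0, 50, 0, 0, 0, 0, 0, 0, 50, 0, 0, 0, 0, 0, 0]
  grip_force: 20

```text
t: 2.45
tool_pos: [0.4897, -0.0243, 0.349]
orientation: [3.065, 0.688, 0.003]
force: [0.2, 0.3, 0.1]
opening: 0.0733
gripper_force: 0.0
```

>>> drive_tool:
  moves: [50, 0, 0, 0, 0, 0, 0, 50, 0, 0, 0, 0, 0, 0, 50, 0, 0, 0, 0, 0, 0]

```text
t: 2.75
tool_pos: [0.4894, -0.0237, 0.3484]
orientation: [-3.065, -0.689, -0.001]
force: [-2.5, 3.4, 5.2]
opening: 0.0606
gripper_force: 20.0
```

>>> drive_tool:
  moves: [50, 0, 0, -0.4, 0, 0, -8, 50, 0, 0, -0.4, 0, 0, -8, 50, 0, 0, -0.4, 0, 0, -8, 50, 0, 0, -0.4, 0, 0, -8, 50, 0, 0, -0.4, 0, 0, -8, 50, 0, 0, -0.4, 0, 0, -8, 50, 0, 0, -0.4, 0, 0, -8, 50, 0, 0, -0.4, 0, 0, -8]

```text
t: 3.55
tool_pos: [0.4893, -0.0236, 0.3515]
orientation: [-2.227, -2.214, -0.001]
force: [-3.2, 4.7, 5.4]
opening: 0.0602
gripper_force: 20.0
```

>>> drive_tool:
  moves: [50, 0, 0, -0.4, 0, 0, -8, 50, 0, 0, -0.4, 0, 0, -8, 50, 0, 0, 0, 0, 0, -5, 50, 0, 0, 0, 0, 0, 0, 50, 0, 0, 0, 0, 0, 0]

```text
t: 4.05
tool_pos: [0.4894, -0.0239, 0.3524]
orientation: [1.794, 2.578, 0.001]
force: [-3.1, 2.1, 5.6]
opening: 0.0599
gripper_force: 20.0
```

```bash
python3 - <<'E'
from h import *
from plant import robot
s=robot.read_state();print(s["t"],s["wrist_torque"],s["force"],s["opening"],Ro.from_rotvec(s["orientation"]).as_matrix().round(3).tolist())
c=robot.read_camera("wrist");np.savez("cam_w",**c);cv2.imwrite("pics/w2.png",c["color"][...,::-1])
E
```

```text
4.05 [ 0.52377284  0.25681616 -0.24220427] [-3.12429517  2.06018559  5.56531353] 0.05988131498329323 [[-0.347, 0.938, 0.001], [0.938, 0.347, 0.0], [0.0, 0.001, -1.0]]
```

View pics/w2.png

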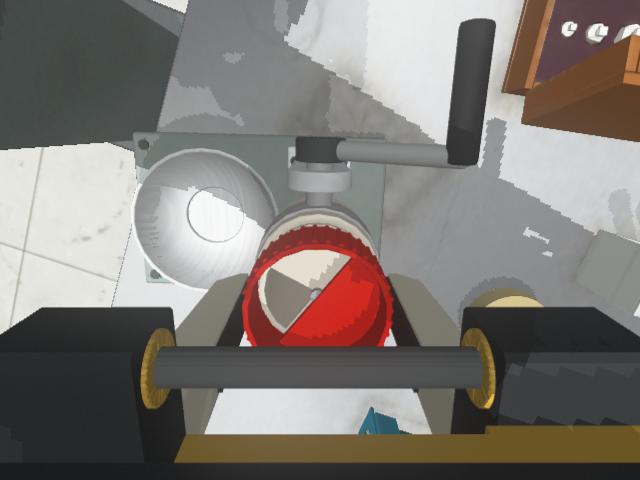

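The picture shows the cap turned, with a dark port wedge open at (275,285) towards the bowl, and the torque reading shows it is at the stop. I'll release and go to the handle.

>>> drive_tool:
  moves: [93, 0, 0, 0, 0, 0, 0, 93, 0, 0, 0, 0, 0, 0, 93, 0, 0, 0, 0, 0, 0, 93, 0, 0, -20, 0, 0, 1.4, 93, 0, 0, -30, 0, 0, 0, 93, 0, 0, -25, 0, 0, 0, 50, 30, 20, 0, 0, 0, 0, 50, 30, 20, 0, 0, 0, 0]

```text
t: 4.9
tool_pos: [0.5082, 0.0457, 0.4281]
orientation: [1.828, 2.552, 0.002]
force: [0.4, 0.3, -0.0]
opening: 0.0816
gripper_force: 0.0
```

>>> drive_tool:
  moves: [50, 27, 20, 0, 0, 0, 0, 50, 0, 0, 0, 0, 0, 0, 50, 0, 0, 0, 0, 0, 0, 50, 0, 0, 0, 0, 0, 0]

```text
t: 5.3
tool_pos: [0.5178, 0.077, 0.4265]
orientation: [-1.827, -2.556, 0.001]
force: [0.3, -0.0, -0.4]
opening: 0.0514
gripper_force: 0.0
```

```bash
python3 - <<'E'
from h import *
from plant import robot
c=robot.read_camera("wrist");np.savez("cam_w",**c);cv2.imwrite("pics/w3.png",c["color"][...,::-1])
s=robot.read_state();R=Ro.from_rotvec(s["orientation"]).as_matrix();print(s["t"],s["tool_pos"],s["opening"],R.round(3).tolist())
P=cloud(c);rgb=c["color"].astype(int);d=c["depth"]>0
m=d&(rgb.max(-1)<70)&(P[...,2]>.14)&(P[...,2]<.175)&(np.hypot(P[...,0]-.519,P[...,1]-.077)<.045)
if m.sum()>9:
    e=cv2.minAreaRect(P[m][:,:2].astype(np.float32));print(m.sum(),e,P[m][:,2].max(),R.T@(np.r_[e[0],.327]-s["tool_pos"])*1000)
E
```

```text
5.35 [0.51775024 0.07678801 0.42658715] 0.05051885779565798 [[-0.323, 0.946, -0.0], [0.946, 0.323, -0.0], [-0.0, -0.0, -1.0]]
1713 ((0.5185858011245728, 0.07758726179599762), (0.013389034196734428, 0.05552647262811661), 18.57327651977539) 0.1680722881400995 [ 0.51065672  1.08696581 99.58662079]
```

View pics/w3.png

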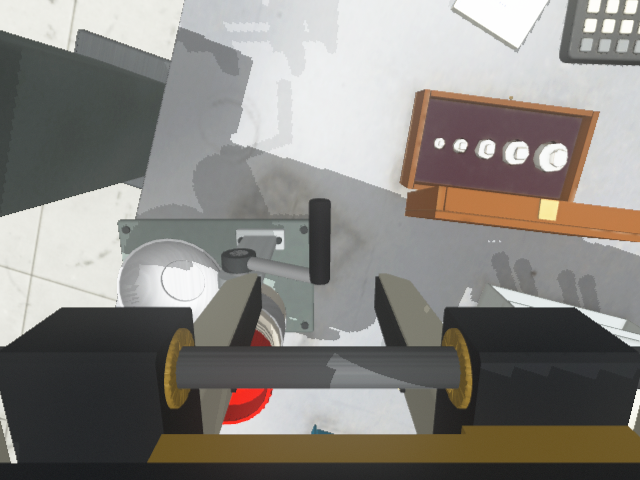

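The handle at (319,242) is centred between the fingers, so I'll descend 99 mm and pinch it.

>>> drive_tool:
  moves: [50, 0, 1, 30, 0, 0, 0, 50, 0, 0, 30, 0, 0, 0, 50, 0, 0, 25, 0, 0, 0, 50, 0, 0, 14, 0, 0, 0, 50, 0, 0, 0, 0, 0, 0, 5, 0, 0, 0, 0, 0, 0, 5, 0, 0, 0, 0, 0, 0, 5, 0, 0, 0, 0, 0, 0]
  grip_force: 20

```text
t: 6.15
tool_pos: [0.5194, 0.0779, 0.3294]
orientation: [1.825, 2.555, 0.003]
force: [0.6, 0.6, 0.8]
opening: 0.0307
gripper_force: 0.0
```

>>> drive_tool:
  moves: [5, 0, 0, 0, 0, 0, 0, 5, 0, 0, 0, 0, 0, 0, 5, 0, 0, 0, 0, 0, 0]

```text
t: 6.45
tool_pos: [0.5186, 0.0779, 0.3282]
orientation: [-1.826, -2.556, 0.001]
force: [-4.5, -2.2, 6.1]
opening: 0.0132
gripper_force: 20.0
```

```bash
python3 - <<'E'
import numpy as np
a0=np.arctan2(35,61);n=22
p=[70*np.array([np.cos(a0+k*.1),np.sin(a0+k*.1)]) for k in range(n+1)]
for k in range(n): d=p[k+1]-p[k]; print(k,d[0].round(1),-d[1].round(1),end=' | ')
E
```

```text
0 -3.8 -5.9 | 1 -4.4 -5.5 | 2 -4.9 -5.0 | 3 -5.4 -4.5 | 4 -5.8 -4.0 | 5 -6.1 -3.4 | 6 -6.4 -2.7 | 7 -6.7 -2.1 | 8 -6.9 -1.4 | 9 -7.0 -0.7 | 10 -7.0 0.0 | 11 -7.0 0.7 | 12 -6.9 1.4 | 13 -6.7 2.1 | 14 -6.4 2.7 | 15 -6.1 3.4 | 16 -5.8 4.0 | 17 -5.4 4.5 | 18 -4.9 5.0 | 19 -4.3 5.5 | 20 -3.8 5.9 | 21 -3.2 6.2 |
```

>>> drive_tool:
  moves: [5, 0, -3.8, -5.9, 0, 0, 0, 5, 0, -4.4, -5.5, 0, 0, 0, 5, 0, -4.9, -5.0, 0, 0, 0, 5, 0, -5.4, -4.5, 0, 0, 0, 5, 0, -5.8, -4.0, 0, 0, 0, 5, 0, -6.1, -3.4, 0, 0, 0, 5, 0, -6.4, -2.7, 0, 0, 0]
  grip_force: 30

```text
t: 7.15
tool_pos: [0.4857, 0.0667, 0.3615]
orientation: [1.822, 2.552, 0.012]
force: [11.9, 4.9, 3.8]
opening: 0.013
gripper_force: 30.0
```

>>> drive_tool:
  moves: [5, 0, -6.7, -2.1, 0, 0, 0, 5, 0, -6.9, -1.4, 0, 0, 0, 5, 0, -7, -0.7, 0, 0, 0, 5, 0, -7, 0, 0, 0, 0, 5, 0, -7, 0.7, 0, 0, 0, 5, 0, -6.9, 1.4, 0, 0, 0, 5, 0, -6.7, 2.1, 0, 0, 0]

```text
t: 7.85
tool_pos: [0.4398, 0.0511, 0.3619]
orientation: [1.822, 2.552, 0.011]
force: [7.3, 5.5, 6.0]
opening: 0.013
gripper_force: 30.0
```

>>> drive_tool:
  moves: [5, 0, -6.4, 2.7, 0, 0, 0, 5, 0, -6.1, 3.4, 0, 0, 0, 5, 0, -5.8, 4, 0, 0, 0, 5, 0, -5.4, 4.5, 0, 0, 0, 5, 0, -4.9, 5, 0, 0, 0, 5, 0, -4.3, 5.5, 0, 0, 0, 5, 0, -3.8, 5.9, 0, 0, 0, 5, 0, -3, 6, 0, 0, 0]

```text
t: 8.65
tool_pos: [0.4018, 0.038, 0.3239]
orientation: [1.823, 2.553, 0.007]
force: [2.8, 3.5, 8.8]
opening: 0.0131
gripper_force: 30.0
```

>>> drive_tool:
  moves: [5, 0, 0, 0, 0, 0, 0, 5, 0, 0, 0, 0, 0, 0, 5, 0, 0, 0, 0, 0, 0, 5, 0, 0, 0, 0, 0, 0, 5, 0, 0, 0, 0, 0, 0, 5, 0, 0, 0, 0, 0, 0]

```text
t: 9.25
tool_pos: [0.4016, 0.0379, 0.3228]
orientation: [1.825, 2.554, 0.005]
force: [3.7, 2.5, 0.4]
opening: 0.013
gripper_force: 30.0
```

```bash
python3 - <<'E'
from h import *
from plant import robot
s=robot.read_state();print(s["t"],s["tool_pos"],s["force"],s["opening"])
a=[]
for n in("side","top"):
    c=robot.read_camera(n);p=c["mtx"]@(c["R"]@[.44,-.03,.08]+c["t"]);u,v=(p[:2]/p[2]).astype(int);print(u,v)
    a.append(cv2.resize(c["color"][max(v-75,0):v+75,u-65:u+65,::-1],(390,450),interpolation=2))
cv2.imwrite("pics/p1.png",np.hstack(a))
E
```

```text
9.25 [0.40156795 0.0378999  0.32282113] [3.72448519 2.45568342 0.36347367] 0.013043386791822258
345 223
402 294
```

View pics/p1.png

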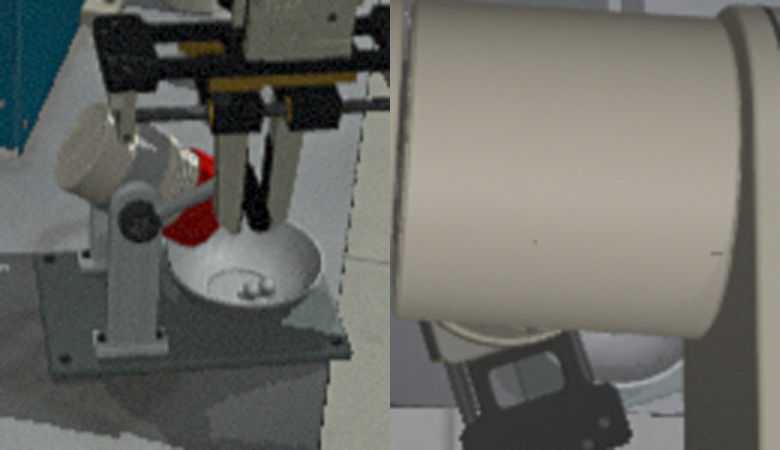

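The side crop shows both balls lying in the bowl, near (250,290) and (267,286). I'll swing the jar back along the same arc.

>>> drive_tool:
  moves: [5, 0, 3, -6, 0, 0, 0, 5, 0, 3.8, -5.9, 0, 0, 0, 5, 0, 4.3, -5.5, 0, 0, 0, 5, 0, 4.9, -5, 0, 0, 0, 5, 0, 5.4, -4.5, 0, 0, 0, 5, 0, 5.8, -4, 0, 0, 0, 5, 0, 6.1, -3.4, 0, 0, 0, 5, 0, 6.4, -2.7, 0, 0, 0]

```text
t: 10.15
tool_pos: [0.4374, 0.0501, 0.3597]
orientation: [-1.824, -2.553, 0.007]
force: [-17.7, -4.2, 14.7]
opening: 0.0129
gripper_force: 30.0
```

>>> drive_tool:
  moves: [5, 0, 6.7, -2.1, 0, 0, 0, 5, 0, 6.9, -1.4, 0, 0, 0, 5, 0, 7, -0.7, 0, 0, 0, 5, 0, 7, 0, 0, 0, 0, 5, 0, 7, 0.7, 0, 0, 0, 5, 0, 6.9, 1.4, 0, 0, 0, 5, 0, 6.7, 2.1, 0, 0, 0]

```text
t: 10.85
tool_pos: [0.4841, 0.0657, 0.3601]
orientation: [1.826, 2.556, -0.003]
force: [-7.7, -6.1, 8.4]
opening: 0.0131
gripper_force: 30.0
```

>>> drive_tool:
  moves: [5, 0, 6.4, 2.7, 0, 0, 0, 5, 0, 6.1, 3.4, 0, 0, 0, 5, 0, 5.8, 4, 0, 0, 0, 5, 0, 5.4, 4.5, 0, 0, 0, 5, 0, 4.9, 5, 0, 0, 0, 5, 0, 4.4, 5.5, 0, 0, 0, 5, 0, 3.8, 6, 0, 0, 0, 5, 0, 1, 2, 0, 0, 0]

```text
t: 11.65
tool_pos: [0.5194, 0.0777, 0.3277]
orientation: [-1.826, -2.555, 0.005]
force: [-24.1, -9.1, 28.9]
opening: 0.0132
gripper_force: 30.0
```

>>> drive_tool:
  moves: [5, 0, 0.5, 1, 0, 0, 0, 5, 0, 0, 0, 0, 0, 0, 5, 0, 0, 0, 0, 0, 0]

```text
t: 11.95
tool_pos: [0.5195, 0.0777, 0.3277]
orientation: [-1.826, -2.555, 0.006]
force: [-21.9, -8.1, 24.9]
opening: 0.0132
gripper_force: 30.0
```

>>> drive_tool:
  moves: [50, 0, -1.5, -3, 0, 0, 0, 50, 0, 0, 0, 0, 0, 0, 50, 0, 0, 0, 0, 0, 0, 50, 0, 0, 0, 0, 0, 0, 50, 0, 0, -40, 0, 0, 0, 50, 0, 0, -40, 0, 0, 0, 50, 0, 0, -15, 0, 0, 0]

```text
t: 12.65
tool_pos: [0.5196, 0.0781, 0.4271]
orientation: [1.823, 2.553, 0.006]
force: [1.3, -0.1, 0.7]
opening: 0.0501
gripper_force: 0.0
```

>>> drive_tool:
  moves: [93, -30, -20, 0, 0, 0, 0, 93, -30, -20, 0, 0, 0, 0, 93, -27, -20, 0, 0, 0, 0, 93, 0, 0, 0, 0, 0, 0, 93, 0, 0, 0, 0, 0, 0, 93, 0, 0, 0, 0, 0, 0]

```text
t: 13.25
tool_pos: [0.4904, -0.0232, 0.4223]
orientation: [-1.826, -2.556, -0.0]
force: [-0.1, 0.1, -0.0]
opening: 0.0911
gripper_force: 0.0
```

```bash
python3 - <<'E'
from h import *
from plant import robot
c=robot.read_camera("wrist")
s=robot.read_state();R=Ro.from_rotvec(s["orientation"]).as_matrix();print(s["t"],s["tool_pos"],s["opening"],s["force"])
P=cloud(c);d=c["depth"]>0
m=d&(abs(P[...,2]-.190)<.006)&(np.hypot(P[...,0]-.489,P[...,1]+.024)<.05)
e=cv2.minEnclosingCircle(P[m][:,:2].astype(np.float32));print(m.sum(),e,np.median(P[m][:,2]))
print(R.T@(np.array([.4893,-.0238,.3515])-s["tool_pos"])*1000)
E
```

```text
13.3 [ 0.49049283 -0.02299201  0.42234276] 0.09224834872991244 [-0.55121448 -0.36016242  0.15066899]
2155 ((0.48925313353538513, -0.023959478363394737), 0.03118244931101799) 0.19004455465019993
[-0.41041158 -1.38052322 70.84276591]
```

>>> drive_tool:
  moves: [93, 0, -1.5, 20, 0, 0, 0, 93, 0, 0, 20, 0, 0, 0, 93, 0, 0, 20, 0, 0, 0, 93, 0, 0, 11, 0, 0, 0, 93, 0, 0, 0, 0, 0, 0, 50, 0, 0, 0, 0, 0, 0, 50, 0, 0, 0, 0, 0, 0, 50, 0, 0, 0, 0, 0, 0]
  grip_force: 20

```text
t: 14.1
tool_pos: [0.4892, -0.0243, 0.3529]
orientation: [1.825, 2.555, 0.001]
force: [-0.9, 0.2, 0.1]
opening: 0.0734
gripper_force: 0.0
```

>>> drive_tool:
  moves: [50, 0, 0, 0, 0, 0, 0, 50, 0, 0, 0, 0, 0, 0, 50, 0, 0, 0, 0, 0, 0]

```text
t: 14.4
tool_pos: [0.489, -0.0243, 0.3522]
orientation: [1.826, 2.555, 0.001]
force: [1.0, 0.5, 1.3]
opening: 0.0602
gripper_force: 20.0
```

>>> drive_tool:
  moves: [50, 0, 0, 0.4, 0, 0, 8, 50, 0, 0, 0.4, 0, 0, 8, 50, 0, 0, 0.4, 0, 0, 8, 50, 0, 0, 0.4, 0, 0, 8, 50, 0, 0, 0.4, 0, 0, 8, 50, 0, 0, 0.4, 0, 0, 8, 50, 0, 0, 0.4, 0, 0, 8, 50, 0, 0, 0.4, 0, 0, 8]

```text
t: 15.2
tool_pos: [0.4886, -0.0242, 0.3489]
orientation: [-2.906, -1.192, 0.001]
force: [-3.3, 1.1, 5.8]
opening: 0.0598
gripper_force: 20.0
```

>>> drive_tool:
  moves: [50, 0, 0, 0.4, 0, 0, 8, 50, 0, 0, 0.3, 0, 0, 8, 50, 0, 0, 0, 0, 0, 8, 50, 0, 0, 0, 0, 0, 0, 50, 0, 0, 0, 0, 0, 0]

```text
t: 15.7
tool_pos: [0.4886, -0.024, 0.3479]
orientation: [-3.087, -0.577, 0.001]
force: [-4.2, 3.1, 6.2]
opening: 0.0603
gripper_force: 20.0
```

```bash
python3 - <<'E'
from plant import robot
s=robot.read_state();print(s["t"],s["wrist_torque"],s["force"],s["opening"],s["q"])
E
```

```text
15.7 [0.63192902 0.86156716 0.31808373] [-4.15758967  3.05776256  6.16697948] 0.06033400320830677 [-1.54125358e-01 -1.38911378e-01  1.86107997e+00  4.79845887e-04
  1.42028394e+00  1.04687715e+00]
```

>>> drive_tool:
  moves: [93, 0, 0, 0, 0, 0, 0, 93, 0, 0, 0, 0, 0, 0, 93, 0, 0, 0, 0, 0, 0, 93, 0, 0, -20, 0, 0, 0, 93, 0, 0, -30, 0, 0, 0, 93, 0, 0, -30, 0, 0, 0, 93, 0, 0, 0, 0, 0, 0, 93, 0, 0, 0, 0, 0, 0]

```text
t: 16.5
tool_pos: [0.4891, -0.0244, 0.4283]
orientation: [3.089, 0.571, 0.003]
force: [-0.0, 1.3, -0.1]
opening: 0.0931
gripper_force: 0.0
```

```bash
python3 - <<'E'
from h import *
from plant import robot
c=robot.read_camera("wrist");s=robot.read_state();print(s["t"],s["tool_pos"],s["force"])
P=cloud(c);m=(c["depth"]>0)&(abs(P[...,2]-.188)<.006)&(np.hypot(P[...,0]-.489,P[...,1]+.024)<.05)
print(cv2.minEnclosingCircle(P[m][:,:2].astype(np.float32)),np.median(P[m][:,2]))
d=robot.read_camera("side")
cv2.imwrite("pics/f1.png",np.hstack([cv2.resize(c["color"][100:400,100:500,::-1],(400,300)),cv2.resize(d["color"][150:290,260:420,::-1],(400,350))[:300]]))
E
```

```text
16.55 [ 0.48876196 -0.02433518  0.42699656] [-0.46306763  0.62542418 -1.13371159]
((0.48945003747940063, -0.023827672004699707), 0.031067384406924248) 0.18629302321072236
```

View pics/f1.png

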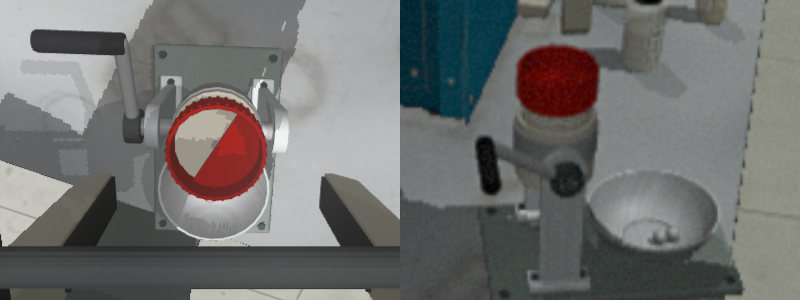

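The picture shows the cap closed (top height 186 mm, same look as at the start), the jar upright, and both balls in the bowl at (665,235). The gripper is clear.

```bash
python3 -c "
from plant import robot
print(robot.close_job())"
```

```text
the job is handed in; nothing more can be done
None
```

The job is handed in at about 16.6 s of the 64 s: the last camera images show both balls in the bowl, the jar upright, the cap closed and the gripper clear; no verdict was returned.

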